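# Swap the case-press dies behind the tins

## Task

Swap the watch-press dies: first stand the blue tin and the amber jar that block the die stall over on the cork pad, without shifting the brass die behind them; then set the brass die on the middle of the steel anvil, and after that put the black die in the brass die's old place in the stall. Finally put the tin and the jar back, each where it stood at the start; both dies and both containers end flat and upright, the containers are never knocked over, and the other things on the bench are left alone.

Things in the scene. Friction and masses are not known exactly. Their poses are not given: they have to be found in the camera images.
- stall: Fixed die stall, dark wood walls on a grey floor. Origin: centre of the die seat, on the bench; +x to the back wall, -x to the open front. Floor 4 mm, x -77 to +65, y +-62 mm. Wall tops at 44 mm: inner faces of side walls y = +-36 mm (x -15 to +59), back wall x = +59. Tin and jar stand at about x = -48, y = +-31 mm (either way round). Yaw varies.
- cork_pad: Brown cork pad fixed flat on the bench, the side area, 110 mm along its x, 190 mm along its y, 4 mm thick. Origin: centre of its underside. Empty at the start.
- anvil: Fixed round dark steel anvil block, 90 mm diameter, flat top 14 mm above its origin, with a bright ring (68 mm outside) round its middle. It stands on a blue mat 2 mm thick. Origin: centre of its underside. Empty at the start.
- brass_die: Brass-coloured round press die, 44 mm diameter up to 24 mm, then a 32 mm diameter step up to 28 mm. About 0.15 kg. Origin: centre of its underside, z up its axis. At the start it lies in the stall's seat, behind the tin and the jar.
- black_die: Black round press die, 44 mm diameter up to 24 mm, then a 32 mm diameter step up to 28 mm. About 0.10 kg. Origin: centre of its underside, z up its axis. At the start it lies on the blue mat (2 mm thick), in the open near the anvil.
- tin: Blue tin with steel cap: 48 mm diameter and straight-sided from its foot up to 90 mm, then a narrower steel cap 40 mm diameter up to 108 mm. About 0.18 kg, closed. Origin: centre of its underside, z up its axis. At the start it stands upright on the front of the stall's floor, beside the jar, in front of the brass die.
- jar: Amber glass jar with paper label and white cap: 48 mm diameter and straight-sided from its foot up to 90 mm, then a narrower white cap 40 mm diameter up to 108 mm. About 0.18 kg, closed. Origin: centre of its underside, z up its axis. At the start it stands upright on the front of the stall's floor, beside the tin, in front of the brass die.
- parts_pot: Bystander: loose round blue parts pot with clear lid, 90 mm diameter, 43 mm high. Origin: centre of its underside. Leave alone.
- red_tin: Bystander: loose glass pot with red lid, 76 mm diameter, 59 mm high. Origin: centre of its underside. Leave alone.
- battery_box: Bystander: loose white and green carton, 50 x 90 mm, 50 mm high. Origin: centre of its underside. Leave alone.

How it is judged:
On the way, in this order (a step that is already met when the one before it is completed fails the run):
1. the tin and the jar both stand upright on the cork pad, released, and the brass die has not been shifted from its seat by more than 20 mm (x of tin in the frame of cork_pad between -0.045 and 0.045 m and y of tin in the frame of cork_pad between -0.085 and 0.085 m and z of each of tin, jar in the frame of cork_pad below 0.01 m and angle between each of tin, jar's own z axis and vertical below 0.12 rad and linear speed of each of tin, jar below 0.02 m/s and contact force between the fingers and tin below 0.3 N and x of jar in the frame of cork_pad between -0.045 and 0.045 m and y of jar in the frame of cork_pad between -0.085 and 0.085 m and contact force between the fingers and jar below 0.3 N and distance of brass_die from where it was at the start of the episode below 0.02 m), for 0.2 s.
2. the brass die lies flat on the middle of the anvil (within 12 mm), released (horizontal distance between brass_die and anvil below 0.012 m and z of brass_die in the frame of anvil between 0.01 and 0.018 m and angle between brass_die's own z axis and vertical below 0.12 rad and linear speed of brass_die below 0.02 m/s and contact force between the fingers and brass_die below 0.3 N), for 0.2 s.
3. the black die lies flat in the middle of the stall's seat (within 12 mm), released (horizontal distance between black_die and stall below 0.012 m and z of black_die in the frame of stall between 0 and 0.008 m and angle between black_die's own z axis and vertical below 0.12 rad and linear speed of black_die below 0.02 m/s and contact force between the fingers and black_die below 0.3 N), for 0.2 s.
At the end, for the whole second after the job is handed in: The brass die lies flat within 12 mm of the middle of the anvil, the black die lies flat on the stall's floor within 12 mm of the middle of the seat, the tin and the jar each stand upright within 15 mm of where they stood at the start; all released and at rest (all of step 2 and all of step 3 and distance of each of tin, jar from where it was at the start of the episode below 0.015 m and angle between each of tin, jar's own z axis and vertical below 0.12 rad and linear speed of each of tin, jar below 0.02 m/s and contact force between the fingers and tin below 0.3 N and contact force between the fingers and jar below 0.3 N); the robot touches nothing.
It fails at once if the tin or the jar is knocked over (tilted more than 0.6 rad) (angle between any of tin, jar's own z axis and vertical above 0.6 rad).
It fails at once if a bystander (parts pot, red-lidded pot, carton) is moved by more than 20 mm (distance of any of parts_pot, red_tin, battery_box from where it was at the start of the episode above 0.02 m).
It also fails if it takes over 144 s, if anything falls off the work surface, if the arm or the gripper's body presses on something with over 40 N, if the wrist force passes 120 N, or if a joint passes its speed limit or range.

## Robot

A 6-joint arm with a two-finger parallel gripper is mounted at the origin on the work surface. World frame = base frame: x ahead of the robot, y to its left, z up, the work surface at z = 0. Lengths are in m, angles in rad, forces in N, time in s.
With the tool pointing down it reaches from about 0.35 to 0.975 m from the base axis. Payload 17.4 kg.
Tool frame: the origin (TCP) lies between the finger pads; the fingertips stand bot.tips_ahead ahead of it and the grasp point (between the pads) lies 5 mm behind it (bot.tips_ahead is the distance from the TCP to the fingertips, in m); z points along the fingers, y is the line along which they close (so a half turn about z gives the same grasp; the last joint's range is limited). The gripper opens to 85 mm and grips with 20 to 120 N. Pads are 22 mm wide; open, the fingers measure 114 mm over their backs; the gripper's body (76 mm by 85 mm) begins 54 mm behind the grasp point. The pads swing forward as they close: fully open they stand 13 mm farther back than shut.
Start: joints at [1.216, 0.116, 1.442, -0, 1.584, -0.038], TCP at [0.21, 0.641, 0.245] pointing down, gripper open.
Joint ranges: [-2.83, 2.83], [-0.83, 2.19], [0.07, 2.5], [-1.14, 4.28], [0.01, 3], [-2.97, 2.97]. Speed limits (rad/s): [1.89, 1.89, 2.22, 3.14, 3.14, 3.14].

## Interface

Orientations are given as a rotation vector (axis times angle).
In Python, from rig import bot gives the robot as it stands.
- The arm moves only by the tool shift_gripper, called as name(argument=value, ...) on one line, values as JSON. Schema: {"type":"object","properties":{"ticks":{"type":"array","items":{"type":"object","properties":{"x":{"type":"number"},"y":{"type":"number"},"z":{"type":"number"},"wx":{"type":"number"},"wy":{"type":"number"},"wz":{"type":"number"}},"additionalProperties":false},"minItems":1,"maxItems":10},"jaw":{"type":"number"},"grip_n":{"type":"number"},"only":{"type":"string"},"quiet":{"type":"boolean"},"lines":{"type":"string"}},"required":["ticks"],"additionalProperties":false}. ticks is a list of rows, 1 to 10 of them, each an object with the fields x, y, z (the shift in m), wx, wy, wz (a rotation vector in rad); a field left out counts as zero; each row shifts and turns the commanded pose from where the row before left it, along the tool's axes as they then stand; what a row does not reach is not made up. A row lasts 1/12 s, in which the tool goes at most 0.0417 m and 0.125 rad, less where a joint would pass 70% of its speed; a pose out of reach is approached as far as the arm can. jaw is the finger opening in m, set as the call begins (left out keeps the last). The fingers move at their own pace and stop on an object; grip_n is the grip in N (left out, the last holds). Time passes only in rows, so rows that do not move let the fingers close. The tool returns the time, the measured TCP pose, the force, the opening and the grip force at its end. only (a regular expression) keeps the lines of the reply that match it, lines (a string "A,B") keeps lines A to B, and quiet returns only ok. Input that does not fit is refused with a message, and nothing moves.
- bot.observe(): the state, without advancing time (a new reading comes with each control period).
- bot.camera(name): name is "scene" or "top"; returns a dict with "img" (480x640x3 uint8, red, green, blue), "intrinsics" (3x3 intrinsics, pixels), "k1" (the pictures are not rectified: a ray, as slopes to the right and down, at radius r is drawn at 1 + k1 r^2 times it, then the intrinsics apply), "view" (4x4, takes a point from world to camera coordinates). Camera axes: x right, y down, z forward; pixel columns grow to the right and rows downward; lengths in m; the calibration is good to about 2 mm. A picture is of the moment at which its call begins. There is no depth.
- bot.job_done(): hands the job in; it is judged then, once.
The state is a dict: "time": time; "joint_positions": joint angles; "dq": joint speeds; "joint_torque": joint torques, N m; "eef_pos": TCP position; "ee_rot": TCP orientation; "wrist_force": force on the tool from outside, world axes, zero at the start; "moment": the same for the moment, N m; "gripper_width": finger opening in m; "gripper_force": force on a finger pad.
Only numpy, scipy, OpenCV 4.12 (cv2) and the standard library are available. Lean on these libraries where they do the work, as an engineer would, in place of code of your own. Each camera call takes 0.05 s, during which the arm holds its last target. There are 200 camera calls.

## Working session

There is one attempt and no reset: what is moved stays moved. The work goes in short steps, Python scripts to look and compute and a tool call to move; the robot and the scene stay as the last step left them, time stands still between calls to the robot, and variables do not carry over. Pictures are saved under pics/ and viewed, at most 14 in all, crops included, and the job is handed in when it is done.

```bash
ls; mkdir -p pics; python3 - <<'E'
from rig import bot
import cv2,numpy as np
np.set_printoptions(precision=4,suppress=True)
print(bot.tips_ahead,bot.observe())
for n in("scene","top"):
    c=bot.camera(n);cv2.imwrite(f"pics/{n}0.png",c["img"][:,:,::-1]);print(n,c["intrinsics"],c["k1"],c["view"])
E
```

```text
pics
rig.py
0.014 {'time': 0.0, 'joint_positions': array([ 1.2162,  0.1165,  1.4423,  0.    ,  1.584 , -0.0378]), 'dq': array([ 0.0023,  0.0006,  0.0004,  0.0013,  0.0021, -0.0003]), 'joint_torque': array([  0.0021, -73.1949, -63.2509,   0.0002,   0.0059,   0.    ]), 'eef_pos': array([0.2102, 0.6413, 0.2446]), 'ee_rot': array([-0.4955, -3.102 ,  0.0017]), 'wrist_force': array([-0.0848,  0.3075, -0.1164]), 'moment': array([0.0048, 0.0134, 0.0129]), 'gripper_force': 0.0, 'gripper_width': 0.08561814713353658}
scene [[544.771    0.     320.4284]
 [  0.     544.771  250.1915]
 [  0.       0.       1.    ]] -0.16395113223703284 [[ 0.2645  0.9644 -0.0051 -0.1277]
 [ 0.5556 -0.1567 -0.8166 -0.2674]
 [-0.7883  0.2132 -0.5772  1.6854]
 [ 0.      0.      0.      1.    ]]
top [[575.9687   0.     317.4909]
 [  0.     575.9687 237.6905]
 [  0.       0.       1.    ]] 0.0014090244011017027 [[-0.0079 -0.9999 -0.0114 -0.0199]
 [-0.9929  0.0092 -0.1185  0.5807]
 [ 0.1186  0.0104 -0.9929  1.0525]
 [ 0.      0.      0.      1.    ]]
```

View pics/top0.png

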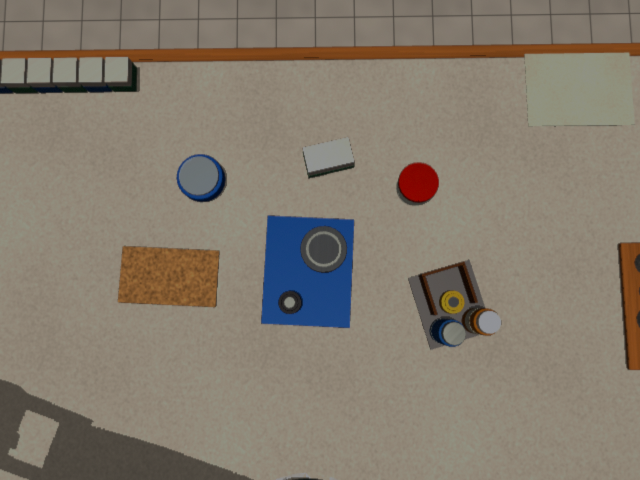

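View pics/scene0.png

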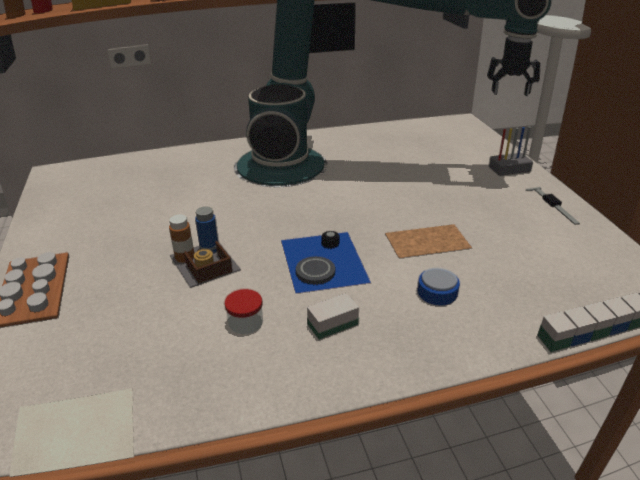

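The top view shows the cork at (169,276), the anvil at (324,249), the black die at (290,302), the brass die at (453,302), and the tin and jar caps at (452,333) and (487,321). The scene view shows the jar at the left (180,235) and the tin at (206,228), with the stall opening toward the robot.

```bash
cat > h.py <<'E'
import numpy as np,cv2
from scipy.optimize import fsolve
np.set_printoptions(precision=4,suppress=True)
def ray(c,uv):
    K=c["intrinsics"];d=np.array([(uv[0]-K[0,2])/K[0,0],(uv[1]-K[1,2])/K[1,1]]);s=d.copy()
    for _ in range(20): s=d/(1+c["k1"]*(s@s))
    V=c["view"];R=V[:3,:3];return -R.T@V[:3,3],R.T@np.r_[s,1]
def onz(c,uv,z):
    o,d=ray(c,uv);return o+d*(z-o[2])/d[2]
def two(c1,p1,c2,p2):
    o1,d1=ray(c1,p1);o2,d2=ray(c2,p2)
    t=np.linalg.lstsq(np.c_[d1,-d2],o2-o1,rcond=None)[0];a=o1+t[0]*d1;b=o2+t[1]*d2
    return (a+b)/2,np.linalg.norm(a-b)
def proj(c,p):
    q=c["view"]@np.r_[p,1];s=q[:2]/q[2];s=s*(1+c["k1"]*(s@s));return c["intrinsics"][:2,:2]@s+c["intrinsics"][:2,2]
def ell(m,box):
    x0,y0,x1,y1=box;mm=np.zeros_like(m,np.uint8);mm[y0:y1,x0:x1]=m[y0:y1,x0:x1]
    cs,_=cv2.findContours(mm,cv2.RETR_EXTERNAL,cv2.CHAIN_APPROX_NONE);k=max(cs,key=cv2.contourArea)
    return cv2.fitEllipse(cv2.convexHull(k)),cv2.contourArea(k)
E
python3 - <<'E'
from h import *;from rig import bot
t=bot.camera("top");s=bot.camera("scene")
a=cv2.resize(t["img"][255:355,400:510],None,fx=7,fy=6,interpolation=cv2.INTER_CUBIC)[:600,:,::-1]
b=cv2.resize(s["img"][195:290,160:250],None,fx=6,fy=6,interpolation=cv2.INTER_CUBIC)[:,:,::-1]
d=cv2.resize(t["img"][210:330,255:360],None,fx=5,fy=5,interpolation=cv2.INTER_CUBIC)[:,:,::-1]
cv2.imwrite("pics/a.png",a);cv2.imwrite("pics/b.png",b)
h=cv2.cvtColor(t["img"],cv2.COLOR_RGB2HSV);H,S,V=[h[...,i].astype(int) for i in range(3)]
for p in [(453,302),(455,304),(452,333),(487,321),(443,300),(445,331),(420,300),(290,302),(283,302),(324,249),(307,249),(341,249),(313,240),(169,276)]: print(p,h[p[1],p[0]],t["img"][p[1],p[0]])
E
```

```text
(453, 302) [105   8  63] [61 62 63]
(455, 304) [90  4 62] [61 62 62]
(452, 333) [ 33  21 124] [123 124 114]
(487, 321) [115  10 151] [145 146 151]
(443, 300) [ 24 209 145] [145 123  26]
(445, 331) [ 36  19 132] [130 132 122]
(420, 300) [11 23 90] [90 85 82]
(290, 302) [ 33  21 136] [135 136 125]
(283, 302) [15 19 54] [54 52 50]
(324, 249) [120   4  65] [64 64 65]
(307, 249) [ 33  21 123] [122 123 113]
(341, 249) [30 15 83] [83 83 78]
(313, 240) [90  4 66] [65 66 66]
(169, 276) [ 15 161 114] [114  78  42]
```

View pics/a.png

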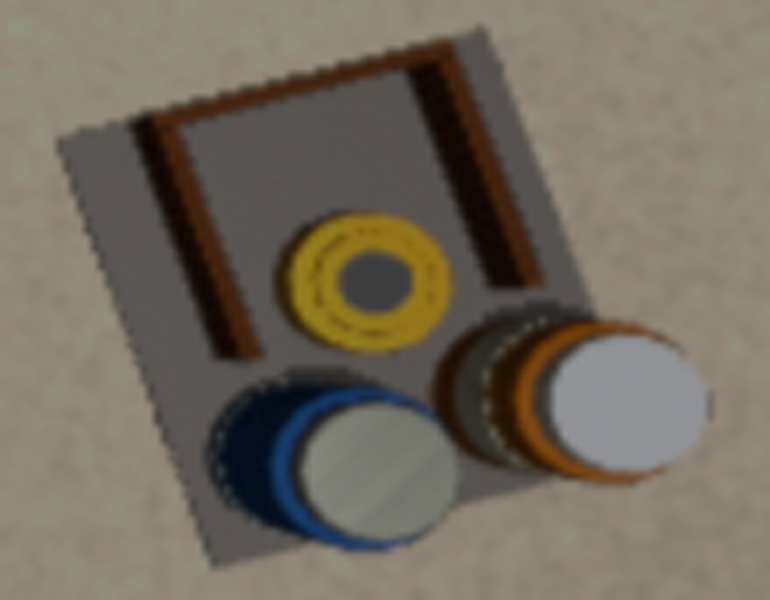

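View pics/b.png

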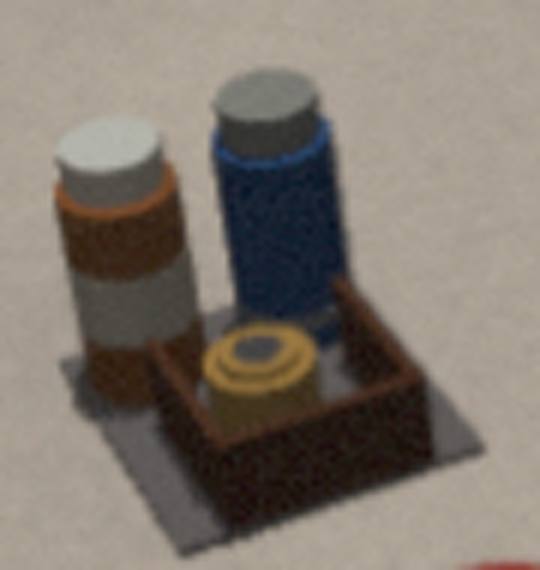

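The crop of the top view shows the cap centres at about (454,333.5) for the tin and (489.5,321.6) for the jar, with the brass die's rim centred at about (452.3,301.6). Three stall floor corners are at about (408.2,278.3), (468.6,259.3) and (430,349.1). The scene crop confirms both containers stand upright in front of the die.

```bash
python3 - <<'E'
from h import *;from rig import bot
t=bot.camera("top");s=bot.camera("scene")
h=cv2.cvtColor(t["img"],cv2.COLOR_RGB2HSV);H,S,V=[h[...,i].astype(int) for i in range(3)]
u=lambda x,y:((x+.5)/7-.5+400,(y+.5)/6-.5+255)
def show(n,uv,z): print(n,np.round(uv,1),onz(t,uv,z))
show("tincap",u(380,473),.112);show("jarcap",u(629,402),.112);show("brass crop",u(369,282),.028)
e,a=ell((S>150)&(H>20)&(H<32)&(V>90),(430,285,470,320));print(e,a);show("brass",e[0],.028)
P=[onz(t,u(*p),.004)[:2] for p in [(60,142),(483,28),(213,567)]] # back-left, back-right, front-left
print(P,[np.linalg.norm(P[0]-P[1]),np.linalg.norm(P[0]-P[2])],"exp .124 .142")
x=P[0]-P[2];yaw=np.arctan2(x[1],x[0]);y=P[0]-P[1];print("yaws",yaw,np.arctan2(-y[0],y[1]))
yaw=(yaw*.142+np.arctan2(-y[0],y[1])*.124)/.266
R=np.array([[np.cos(yaw),-np.sin(yaw)],[np.sin(yaw),np.cos(yaw)]])
L=np.array([[.065,.062],[.065,-.062],[-.077,.062]])
o=np.mean([P[i]-R@L[i] for i in range(3)],0);print("stall",o,yaw,[P[i]-R@L[i] for i in range(3)])
for n,q in(("t",(380,473)),("j",(629,402))): print(n,"in stall",R.T@(onz(t,u(*q),.112)[:2]-o))
print("brass in stall",R.T@(onz(t,e[0],.028)[:2]-o))
print("wall inner pts in stall z44",[R.T@(onz(t,u(*q),.044)[:2]-o) for q in[(180,122),(412,66),(260,357),(497,287)]])
blue=(H>100)&(H<125)&(S>130)
m=((~blue)).astype(np.uint8)
for n,b,z in(("anvil",(296,222,352,276),.016),("black",(274,288,306,318),.026)):
    e,a=ell(m,b);print(n,e,a);show(n,e[0],z)
# ring
e,a=ell((V>95)&(S<60),(300,226,348,274));print("ring",e,a);show("ring",e[0],.016)
e,a=ell((V>80)&(S<60),(280,290,300,312));print("blackbore",e,a);show("bore",e[0],.028);show("bore",e[0],.03)
mk=((H>8)&(H<22)&(S>90)).astype(np.uint8);mm=np.zeros_like(mk);mm[235:315,105:230]=mk[235:315,105:230]
r=cv2.minAreaRect(np.argwhere(mm)[:,::-1].astype(np.float32));b=cv2.boxPoints(r)
B=np.array([onz(t,p,.004)[:2] for p in b]);print("cork",r,B,B.mean(0))
for n,uv,z in(("pot",(200,177),.043),("box",(329,156),.05),("red",(418,183),.059)):show(n,uv,z)
E
```

```text
tincap [453.9 333.4] [ 0.404  -0.2579  0.112 ]
jarcap [489.4 321.6] [ 0.4236 -0.3195  0.112 ]
brass crop [452.3 301.6] [ 0.4587 -0.2757  0.028 ]
((452.308837890625, 301.7017822265625), (22.437671661376953, 22.937402725219727), 130.3018035888672) 379.5
brass [452.3 301.7] [ 0.4585 -0.2758  0.028 ]
[array([ 0.5041, -0.1981]), array([ 0.5396, -0.3152]), array([ 0.3699, -0.2358])] [np.float64(0.1224038041306014), np.float64(0.13937939776343392)] exp .124 .142
yaws 0.27410835422606594 0.2947680117025452
stall [ 0.46   -0.2745] 0.2837391719970563 [array([ 0.459 , -0.2758]), array([ 0.4599, -0.2739]), array([ 0.4612, -0.2737])]
t in stall [-0.0492  0.0316]
j in stall [-0.0476 -0.033 ]
brass in stall [-0.0018 -0.0008]
wall inner pts in stall z44 [array([0.0602, 0.0349]), array([ 0.059 , -0.0291]), array([-0.0142,  0.0371]), array([-0.0118, -0.0291])]
anvil ((323.27996826171875, 248.81277465820312), (46.05066680908203, 46.144439697265625), 6.435057640075684) 1619.5
anvil [323.3 248.8] [ 0.5611 -0.0356  0.016 ]
black ((289.5428161621094, 302.0372009277344), (22.1876277923584, 22.7545108795166), 79.5595932006836) 375.0
black [289.5 302. ] [0.4603 0.0287 0.026 ]
ring ((323.2068786621094, 248.6729278564453), (34.98590850830078, 35.208641052246094), 167.24676513671875) 930.0
ring [323.2 248.7] [ 0.5614 -0.0355  0.016 ]
blackbore ((289.0933837890625, 302.0436706542969), (10.467915534973145, 10.875903129577637), 26.32080078125) 81.0
bore [289.1 302. ] [0.4603 0.0294 0.028 ]
bore [289.1 302. ] [0.4603 0.0293 0.03  ]
cork ((168.14276123046875, 276.09722900390625), (98.60213470458984, 56.832950592041016), 2.815556764602661) [[0.4631 0.3608]
 [0.5728 0.359 ]
 [0.5616 0.167 ]
 [0.4523 0.171 ]] [0.5124 0.2645]
pot [200 177] [0.6977 0.1974 0.043 ]
box [329 156] [ 0.734 -0.048  0.05 ]
red [418 183] [ 0.6783 -0.213   0.059 ]
```

All measurements agree with the given sizes and layout to about 2 mm. Next I'll work out the moves.

```bash
cat > go.py <<'E'
import sys;from h import *;from rig import bot;from scipy.spatial.transform import Rotation as Ro
YAW=.284
T=dict(tin=(.404,-.258),jar=(.4236,-.3195),seat=(.4592,-.2752),anvil=(.5613,-.0355),black=(.4603,.029),ca=(.5150,.3145),cb=(.5100,.2145))
o=bot.observe();R=Ro.from_rotvec(o["ee_rot"])
def rel(n,z):
    y=np.array([np.cos(YAW),np.sin(YAW),0]);c=R.as_matrix()[:,1]
    if y@c<0:y=-y
    W=np.c_[np.cross(y,[0,0,-1]),y,[0,0,-1]]
    d=np.r_[T[n],z]-o["eef_pos"]
    print(n,z,"rot",(R.inv()*Ro.from_matrix(W)).as_rotvec(),"d in now-axes",R.inv().apply(d),"d in final axes",W.T@d)
for a in sys.argv[1:]:
    n,z=a.split(":");rel(n,float(z))
E
python3 go.py tin:.18 tin:.073
```

```text
tin 0.18 rot [-0.0004  0.0002  0.97  ] d in now-axes [-0.4643 -0.7942  0.0653] d in final axes [-0.9176 -0.066   0.0651]
tin 0.073 rot [-0.0004  0.0002  0.97  ] d in now-axes [-0.4643 -0.7942  0.1723] d in final axes [-0.9176 -0.066   0.1721]
```

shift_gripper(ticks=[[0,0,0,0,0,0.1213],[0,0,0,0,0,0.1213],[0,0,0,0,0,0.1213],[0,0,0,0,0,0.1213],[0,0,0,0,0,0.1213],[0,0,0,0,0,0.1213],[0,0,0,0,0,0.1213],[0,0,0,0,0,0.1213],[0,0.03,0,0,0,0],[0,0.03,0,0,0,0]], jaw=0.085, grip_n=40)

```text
refused: ticks[0]: [0, 0, 0, 0, 0, 0.1213] is not of type 'object' (schema: type "object"). Nothing was moved.
```

Nothing moved. I misread the format; it is a list of objects with named fields. Resending.

shift_gripper(ticks=[{"wz":0.1213},{"wz":0.1213},{"wz":0.1213},{"wz":0.1213},{"wz":0.1213},{"wz":0.1213},{"wz":0.1213},{"wz":0.1213},{"y":0.03},{"y":0.03}], jaw=0.085, grip_n=40)

```text
time: 1.13
eef_pos: [0.2676, 0.6584, 0.2459]
ee_rot: [-1.884, -2.514, -0.001]
wrist_force: [-0.3, 0.2, -0.1]
gripper_width: 0.0849
gripper_force: 0.0
```

shift_gripper(ticks=[{"x":-0.035,"y":0.02},{"x":-0.035,"y":0.02},{"x":-0.038,"y":0.01},{"x":-0.04},{"x":-0.04},{"x":-0.04},{"x":-0.04},{"x":-0.04},{"x":-0.04},{"x":-0.04}])

```text
time: 1.97
eef_pos: [0.4245, 0.2979, 0.2454]
ee_rot: [1.885, 2.513, 0.001]
wrist_force: [1.2, -0.4, 0.1]
gripper_width: 0.0847
gripper_force: 0.0
```

shift_gripper(ticks=[{"x":-0.04},{"x":-0.04},{"x":-0.04},{"x":-0.04},{"x":-0.04},{"x":-0.04},{"x":-0.04},{"x":-0.04},{"x":-0.04},{"x":-0.03}])

```text
time: 2.8
eef_pos: [0.5338, -0.0776, 0.2454]
ee_rot: [1.886, 2.512, -0.0]
wrist_force: [0.4, 1.3, 0.8]
gripper_width: 0.0853
gripper_force: 0.0
```

```bash
python3 go.py tin:.18 tin:.073
```

```text
tin 0.18 rot [ 0.0002  0.0005 -0.0015] d in now-axes [-0.137  -0.175   0.0654] d in final axes [-0.1368 -0.1752  0.0654]
tin 0.073 rot [ 0.0002  0.0005 -0.0015] d in now-axes [-0.1369 -0.175   0.1724] d in final axes [-0.1368 -0.1752  0.1724]
```

shift_gripper(ticks=[{"x":-0.027,"y":-0.035,"z":0.013},{"x":-0.027,"y":-0.035,"z":0.013},{"x":-0.027,"y":-0.035,"z":0.013},{"x":-0.027,"y":-0.035,"z":0.013},{"x":-0.027,"y":-0.035,"z":0.013},{},{},{}])

```text
time: 3.47
eef_pos: [0.4159, -0.2363, 0.1868]
ee_rot: [1.886, 2.512, 0.0]
wrist_force: [1.1, 0.6, 0.1]
gripper_width: 0.085
gripper_force: 0.0
```

```bash
python3 go.py tin:.073; python3 - <<'E'
from h import *;from rig import bot
t=bot.camera("top");s=bot.camera("scene")
cv2.imwrite("pics/c.png",np.hstack([cv2.resize(x,None,fx=2.6,fy=2.6) for x in(t["img"][250:370,380:520],s["img"][150:270,130:270])])[:,:,::-1])
E
```

```text
tin 0.073 rot [ 0.0004  0.0002 -0.0013] d in now-axes [-0.0175 -0.0176  0.1138] d in final axes [-0.0175 -0.0175  0.1138]
```

View pics/c.png

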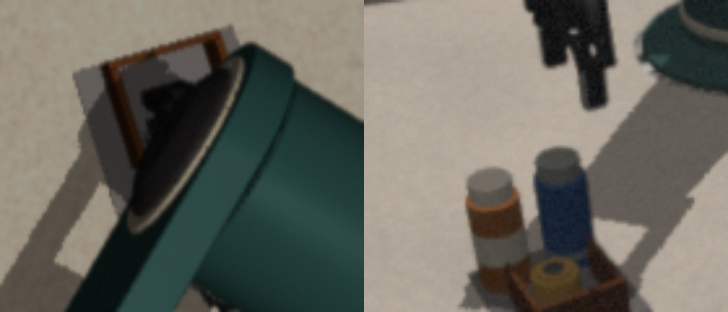

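The arm hides the stall from the top camera. The scene camera shows the open gripper above the tin, with nothing disturbed.

shift_gripper(ticks=[{"x":-0.0088,"y":-0.0088},{"x":-0.0088,"y":-0.0088},{},{"z":0.028},{"z":0.028},{"z":0.028},{"z":0.02},{"z":0.01},{},{}])

```text
time: 4.4
eef_pos: [0.4045, -0.2577, 0.0733]
ee_rot: [1.884, 2.514, 0.0]
wrist_force: [-0.3, 1.2, 0.6]
gripper_width: 0.0846
gripper_force: 0.0
```

```bash
python3 go.py tin:.073
```

```text
tin 0.073 rot [0.0002 0.0001 0.0005] d in now-axes [-0.0002 -0.0006  0.0003] d in final axes [-0.0002 -0.0006  0.0003]
```

Now I'll close on the tin and lift it.

shift_gripper(ticks=[{},{},{},{},{},{},{},{}], jaw=0.03, grip_n=40)

```text
time: 5.07
eef_pos: [0.4043, -0.2584, 0.0738]
ee_rot: [1.884, 2.512, 0.0]
wrist_force: [-1.2, 1.2, 7.6]
gripper_width: 0.0469
gripper_force: 40.7
```

shift_gripper(ticks=[{"z":-0.01},{"z":-0.02},{"z":-0.03},{"z":-0.03},{"z":-0.03},{"z":-0.02},{},{}])

```text
time: 5.73
eef_pos: [0.4041, -0.2582, 0.2141]
ee_rot: [1.884, 2.511, 0.0]
wrist_force: [-0.1, 0.4, -3.5]
gripper_width: 0.0472
gripper_force: 41.5
```

```bash
python3 go.py ca:.22 ca:.075
```

```text
ca 0.22 rot [ 0.0015  0.0019 -0.0005] d in now-axes [ 0.5188  0.2667 -0.0065] d in final axes [ 0.5187  0.267  -0.0059]
ca 0.075 rot [ 0.0015  0.0019 -0.0005] d in now-axes [0.5191 0.2665 0.1385] d in final axes [0.5187 0.267  0.1391]
```

shift_gripper(ticks=[{"x":0.018,"y":0.01},{"x":0.034,"y":0.018},{"x":0.034,"y":0.018},{"x":0.034,"y":0.018},{"x":0.034,"y":0.018},{"x":0.034,"y":0.018},{"x":0.034,"y":0.018},{"x":0.034,"y":0.018},{"x":0.034,"y":0.018},{"x":0.034,"y":0.018}])

```text
time: 6.57
eef_pos: [0.4777, 0.1031, 0.2114]
ee_rot: [-1.884, -2.512, 0.002]
wrist_force: [0.8, -1.5, -1.1]
gripper_width: 0.0467
gripper_force: 41.6
```

shift_gripper(ticks=[{"x":0.034,"y":0.018},{"x":0.034,"y":0.018},{"x":0.034,"y":0.018},{"x":0.034,"y":0.018},{"x":0.034,"y":0.018},{"x":0.018,"y":0.009},{},{},{}])

```text
time: 7.32
eef_pos: [0.5204, 0.3088, 0.2115]
ee_rot: [-1.885, -2.513, 0.003]
wrist_force: [0.4, -0.5, -1.4]
gripper_width: 0.0468
gripper_force: 41.7
```

```bash
python3 go.py ca:.075
```

```text
ca 0.075 rot [-0.0017  0.0006 -0.0003] d in now-axes [ 0.0071 -0.0033  0.1365] d in final axes [ 0.007  -0.0036  0.1365]
```

shift_gripper(ticks=[{"x":0.007,"y":-0.0036,"z":0.01},{"z":0.03},{"z":0.03},{"z":0.03},{"z":0.02},{"z":0.01},{"z":0.005},{},{}])

```text
time: 8.07
eef_pos: [0.5157, 0.3151, 0.0787]
ee_rot: [1.885, 2.512, 0.002]
wrist_force: [-0.1, 0.7, -1.2]
gripper_width: 0.0472
gripper_force: 41.7
```

```bash
python3 go.py ca:.0745
```

```text
ca 0.0745 rot [ 0.0013 -0.0003 -0.0007] d in now-axes [-0.0004 -0.0009  0.0042] d in final axes [-0.0004 -0.0009  0.0042]
```

shift_gripper(ticks=[{"z":0.002},{"z":0.0015},{"z":0.001},{},{}])

```text
time: 8.48
eef_pos: [0.5156, 0.3153, 0.0738]
ee_rot: [1.885, 2.513, 0.002]
wrist_force: [-0.6, 0.2, 5.0]
gripper_width: 0.0472
gripper_force: 42.0
```

shift_gripper(ticks=[{},{},{},{},{"z":-0.01},{"z":-0.02},{"z":-0.03},{"z":-0.04},{"z":-0.02},{}], jaw=0.085)

```text
time: 9.32
eef_pos: [0.5167, 0.3158, 0.1997]
ee_rot: [1.883, 2.51, 0.011]
wrist_force: [0.6, -0.5, 0.8]
gripper_width: 0.0852
gripper_force: 0.0
```

```bash
python3 go.py jar:.19 jar:.073
```

```text
jar 0.19 rot [ 0.0076 -0.0017 -0.0004] d in now-axes [-0.5839 -0.2672  0.0067] d in final axes [-0.5838 -0.2674  0.0097]
jar 0.073 rot [ 0.0076 -0.0017 -0.0004] d in now-axes [-0.5841 -0.2681  0.1237] d in final axes [-0.5838 -0.2674  0.1267]
```

shift_gripper(ticks=[{"x":-0.018,"y":-0.008},{"x":-0.036,"y":-0.0165},{"x":-0.036,"y":-0.0165},{"x":-0.036,"y":-0.0165},{"x":-0.036,"y":-0.0165},{"x":-0.036,"y":-0.0165},{"x":-0.036,"y":-0.0165},{"x":-0.036,"y":-0.0165},{"x":-0.036,"y":-0.0165},{"x":-0.036,"y":-0.0165}])

```text
time: 10.15
eef_pos: [0.4599, -0.0587, 0.1935]
ee_rot: [1.885, 2.513, 0.0]
wrist_force: [1.0, 0.1, -1.0]
gripper_width: 0.0852
gripper_force: 0.0
```

shift_gripper(ticks=[{"x":-0.036,"y":-0.0165},{"x":-0.036,"y":-0.0165},{"x":-0.036,"y":-0.0165},{"x":-0.036,"y":-0.0165},{"x":-0.036,"y":-0.0165},{"x":-0.036,"y":-0.0165},{"x":-0.026,"y":-0.012},{},{},{}])

```text
time: 10.98
eef_pos: [0.4219, -0.32, 0.193]
ee_rot: [-1.885, -2.512, -0.0]
wrist_force: [0.1, 1.0, 0.2]
gripper_width: 0.0849
gripper_force: 0.0
```

```bash
python3 go.py jar:.073; python3 - <<'E'
from h import *;from rig import bot
t=bot.camera("top");s=bot.camera("scene")
cv2.imwrite("pics/d.png",np.hstack([cv2.resize(t["img"][230:330,90:240],None,fx=2.6,fy=2.6),cv2.resize(s["img"][170:270,370:500],None,fx=2.6,fy=2.6)])[:,:,::-1])
E
```

```text
jar 0.073 rot [-0.0001 -0.0005 -0.0007] d in now-axes [-0.      0.0018  0.12  ] d in final axes [0.     0.0018 0.12  ]
```

View pics/d.png

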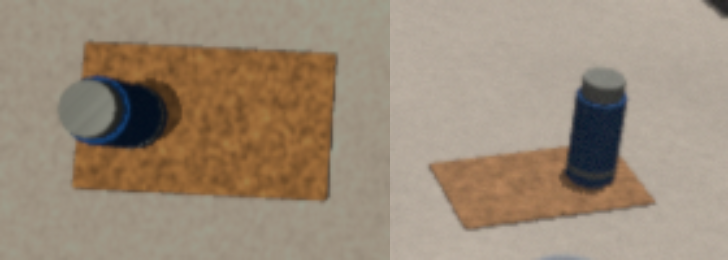

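The tin stands upright on the left part of the cork, with its foot on the pad. Next comes the jar.

shift_gripper(ticks=[{"y":0.0018,"z":0.01},{"z":0.03},{"z":0.03},{"z":0.03},{"z":0.015},{"z":0.005},{},{}])

```text
time: 11.75
eef_pos: [0.4241, -0.3198, 0.0738]
ee_rot: [1.884, 2.513, -0.0]
wrist_force: [-0.3, -0.5, 1.3]
gripper_width: 0.0848
gripper_force: 0.0
```

shift_gripper(ticks=[{},{},{},{},{},{},{},{}], jaw=0.03, grip_n=40)

```text
time: 12.42
eef_pos: [0.424, -0.3203, 0.0741]
ee_rot: [1.884, 2.512, -0.0]
wrist_force: [-1.4, 0.3, 6.6]
gripper_width: 0.0471
gripper_force: 40.5
```

shift_gripper(ticks=[{"z":-0.01},{"z":-0.02},{"z":-0.03},{"z":-0.03},{"z":-0.03},{"z":-0.02},{},{}])

```text
time: 13.08
eef_pos: [0.4238, -0.3201, 0.2142]
ee_rot: [1.884, 2.511, -0.0]
wrist_force: [-0.1, -0.5, -4.2]
gripper_width: 0.0473
gripper_force: 41.8
```

```bash
python3 go.py cb:.22 cb:.075
```

```text
cb 0.22 rot [ 0.0011  0.0016 -0.0004] d in now-axes [ 0.4891  0.2323 -0.0064] d in final axes [ 0.489   0.2325 -0.0058]
cb 0.075 rot [ 0.0011  0.0016 -0.0004] d in now-axes [0.4894 0.2322 0.1386] d in final axes [0.489  0.2325 0.1392]
```

shift_gripper(ticks=[{"x":0.018,"y":0.009},{"x":0.034,"y":0.016},{"x":0.034,"y":0.016},{"x":0.034,"y":0.016},{"x":0.034,"y":0.016},{"x":0.034,"y":0.016},{"x":0.034,"y":0.016},{"x":0.034,"y":0.016},{"x":0.034,"y":0.016},{"x":0.034,"y":0.016}])

```text
time: 13.92
eef_pos: [0.4791, 0.0358, 0.2114]
ee_rot: [-1.884, -2.512, 0.002]
wrist_force: [1.3, -0.9, -1.7]
gripper_width: 0.0472
gripper_force: 41.7
```

shift_gripper(ticks=[{"x":0.034,"y":0.016},{"x":0.034,"y":0.016},{"x":0.034,"y":0.016},{"x":0.034,"y":0.016},{"x":0.022,"y":0.012},{"x":0.011,"y":0.007},{},{},{}])

```text
time: 14.67
eef_pos: [0.512, 0.2184, 0.2122]
ee_rot: [-1.886, -2.512, 0.002]
wrist_force: [0.1, -0.1, -2.7]
gripper_width: 0.0472
gripper_force: 41.8
```

```bash
python3 go.py cb:.0745
```

```text
cb 0.0745 rot [-0.0013  0.0004 -0.0009] d in now-axes [-0.0031 -0.0029  0.1377] d in final axes [-0.0032 -0.0031  0.1377]
```

shift_gripper(ticks=[{"x":-0.0032,"y":-0.003,"z":0.01},{"z":0.03},{"z":0.03},{"z":0.03},{"z":0.02},{"z":0.01},{"z":0.004},{"z":0.002},{"z":0.001},{}])

```text
time: 15.5
eef_pos: [0.5108, 0.2155, 0.0772]
ee_rot: [1.885, 2.512, 0.002]
wrist_force: [0.1, -0.2, -1.8]
gripper_width: 0.0473
gripper_force: 41.8
```

shift_gripper(ticks=[{"z":0.0005},{}])

```text
time: 15.67
eef_pos: [0.5106, 0.2156, 0.0763]
ee_rot: [1.885, 2.513, 0.002]
wrist_force: [-0.4, 0.5, -2.4]
gripper_width: 0.0471
gripper_force: 41.8
```

shift_gripper(ticks=[{"z":0.0015},{"z":0.001},{},{}])

```text
time: 16.0
eef_pos: [0.5106, 0.2157, 0.0741]
ee_rot: [1.885, 2.513, 0.001]
wrist_force: [-4.4, -0.7, 9.6]
gripper_width: 0.0471
gripper_force: 43.0
```

shift_gripper(ticks=[{},{},{},{},{"z":-0.01},{"z":-0.02},{"z":-0.03},{"z":-0.04},{"z":-0.02},{}], jaw=0.085)

```text
time: 16.83
eef_pos: [0.5117, 0.216, 0.1995]
ee_rot: [1.883, 2.51, 0.01]
wrist_force: [-0.1, -0.1, 0.4]
gripper_width: 0.0849
gripper_force: 0.0
```

shift_gripper(ticks=[{},{}])

```text
time: 17.0
eef_pos: [0.5101, 0.2154, 0.1927]
ee_rot: [-1.885, -2.513, 0.001]
wrist_force: [-1.1, -0.7, -0.3]
gripper_width: 0.0847
gripper_force: 0.0
```

```bash
python3 go.py seat:.12 seat:.022
```

```text
seat 0.12 rot [-0.0006  0.0001 -0.0004] d in now-axes [-0.4567 -0.186   0.0728] d in final axes [-0.4567 -0.1863  0.0727]
seat 0.022 rot [-0.0006  0.0001 -0.0004] d in now-axes [-0.4567 -0.186   0.1708] d in final axes [-0.4567 -0.1863  0.1707]
```

shift_gripper(ticks=[{"x":-0.02,"y":-0.008},{"x":-0.037,"y":-0.0151},{"x":-0.037,"y":-0.0151},{"x":-0.037,"y":-0.0151},{"x":-0.037,"y":-0.0151},{"x":-0.037,"y":-0.0151},{"x":-0.037,"y":-0.0151},{"x":-0.037,"y":-0.0151},{"x":-0.037,"y":-0.0151},{"x":-0.037,"y":-0.0151}], jaw=0.062)

```text
time: 17.83
eef_pos: [0.4698, -0.1654, 0.1919]
ee_rot: [-1.884, -2.512, 0.001]
wrist_force: [0.8, 1.0, 0.4]
gripper_width: 0.0621
gripper_force: 0.0
```

shift_gripper(ticks=[{"x":-0.037,"y":-0.0151},{"x":-0.037,"y":-0.0151,"z":0.01},{"x":-0.02,"y":-0.0081,"z":0.02},{"x":-0.01,"y":-0.004,"z":0.03},{},{},{}])

```text
time: 18.42
eef_pos: [0.4596, -0.2748, 0.1337]
ee_rot: [-1.885, -2.513, -0.0]
wrist_force: [0.0, -0.0, 0.3]
gripper_width: 0.0619
gripper_force: 0.0
```

```bash
python3 go.py seat:.022
python3 - <<'E'
from h import *;from rig import bot
t=bot.camera("top");s=bot.camera("scene")
cv2.imwrite("pics/e.png",np.hstack([cv2.resize(t["img"][225:335,90:230],None,fx=2.6,fy=2.6),cv2.resize(s["img"][180:290,150:270],None,fx=2.6,fy=2.6)])[:,:,::-1])
E
```

```text
seat 0.022 rot [-0.0001 -0.0004 -0.0001] d in now-axes [-0.0004 -0.0005  0.1117] d in final axes [-0.0003 -0.0005  0.1117]
```

View pics/e.png

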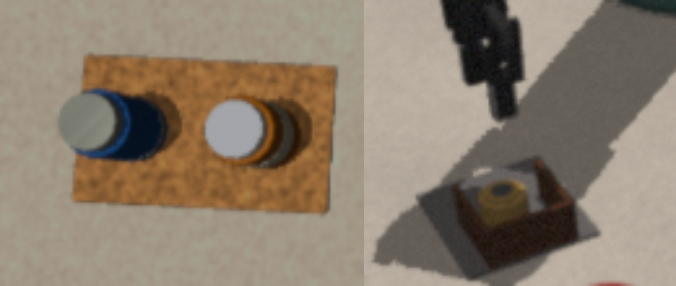

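Both containers stand on the cork, and the brass die sits alone in its seat under the gripper. I'll lower onto it.

shift_gripper(ticks=[{"z":0.015},{"z":0.03},{"z":0.03},{"z":0.02},{"z":0.01},{"z":0.0055},{},{}])

```text
time: 19.18
eef_pos: [0.4602, -0.2756, 0.024]
ee_rot: [1.884, 2.512, 0.0]
wrist_force: [0.3, -0.9, 0.7]
gripper_width: 0.0623
gripper_force: 0.0
```

shift_gripper(ticks=[{},{},{},{},{},{}], jaw=0.03, grip_n=40)

```text
time: 19.68
eef_pos: [0.4601, -0.2758, 0.0243]
ee_rot: [1.884, 2.511, 0.0]
wrist_force: [-1.3, 1.9, 9.4]
gripper_width: 0.0427
gripper_force: 39.8
```

shift_gripper(ticks=[{"z":-0.01},{"z":-0.02},{"z":-0.03},{"z":-0.03},{"z":-0.01},{},{}])

```text
time: 20.27
eef_pos: [0.4594, -0.2754, 0.1228]
ee_rot: [1.885, 2.512, 0.0]
wrist_force: [0.5, 0.7, -2.4]
gripper_width: 0.0424
gripper_force: 41.0
```

```bash
python3 go.py anvil:.1 anvil:.0365
```

```text
anvil 0.1 rot [ 0.0006  0.0007 -0.0004] d in now-axes [0.2018 0.1649 0.0227] d in final axes [0.2018 0.165  0.0228]
anvil 0.0365 rot [ 0.0006  0.0007 -0.0004] d in now-axes [0.2019 0.1649 0.0862] d in final axes [0.2018 0.165  0.0863]
```

shift_gripper(ticks=[{"x":0.015,"y":0.012},{"x":0.03,"y":0.0246},{"x":0.03,"y":0.0246},{"x":0.03,"y":0.0246},{"x":0.03,"y":0.0246},{"x":0.03,"y":0.0246},{"x":0.025,"y":0.02},{"x":0.012,"y":0.01},{},{}])

```text
time: 21.1
eef_pos: [0.5607, -0.0345, 0.1206]
ee_rot: [-1.882, -2.513, 0.002]
wrist_force: [0.0, -0.5, -1.2]
gripper_width: 0.0424
gripper_force: 41.0
```

```bash
python3 go.py anvil:.0365
```

```text
anvil 0.0365 rot [-0.0026 -0.0009  0.0013] d in now-axes [-0.0012  0.0005  0.0841] d in final axes [-0.0011  0.0003  0.0841]
```

shift_gripper(ticks=[{"x":-0.001,"z":0.01},{"z":0.025},{"z":0.025},{"z":0.012},{"z":0.006},{"z":0.003},{},{}])

```text
time: 21.77
eef_pos: [0.5621, -0.0365, 0.0425]
ee_rot: [1.885, 2.512, 0.001]
wrist_force: [0.1, -0.4, -1.2]
gripper_width: 0.0427
gripper_force: 41.0
```

shift_gripper(ticks=[{"z":0.001},{"z":0.001},{},{}])

```text
time: 22.1
eef_pos: [0.5617, -0.0362, 0.0398]
ee_rot: [1.885, 2.513, 0.0]
wrist_force: [-0.3, 0.5, -0.3]
gripper_width: 0.0427
gripper_force: 41.0
```

shift_gripper(ticks=[{"z":0.0015},{"z":0.001},{"z":0.0005},{},{}])

```text
time: 22.52
eef_pos: [0.5616, -0.0362, 0.0365]
ee_rot: [1.885, 2.513, -0.0]
wrist_force: [1.3, -0.7, -0.3]
gripper_width: 0.0423
gripper_force: 41.1
```

shift_gripper(ticks=[{"z":0.001},{},{}])

```text
time: 22.77
eef_pos: [0.5617, -0.0362, 0.0363]
ee_rot: [1.885, 2.513, 0.0]
wrist_force: [-5.7, 1.1, 9.9]
gripper_width: 0.0429
gripper_force: 42.1
```

shift_gripper(ticks=[{},{},{},{},{"z":-0.01},{"z":-0.02},{"z":-0.03},{"z":-0.02},{},{}], jaw=0.062)

```text
time: 23.6
eef_pos: [0.5621, -0.0363, 0.1173]
ee_rot: [1.884, 2.511, 0.002]
wrist_force: [-0.6, 0.3, -1.0]
gripper_width: 0.0621
gripper_force: 0.0
```

```bash
python3 go.py black:.07 black:.021
```

```text
black 0.07 rot [ 0.0024  0.001  -0.0003] d in now-axes [ 0.0912 -0.0796  0.047 ] d in final axes [ 0.0912 -0.0795  0.0473]
black 0.021 rot [ 0.0024  0.001  -0.0003] d in now-axes [ 0.0913 -0.0797  0.096 ] d in final axes [ 0.0912 -0.0795  0.0963]
```

shift_gripper(ticks=[{"x":0.023,"y":-0.02},{"x":0.023,"y":-0.02},{"x":0.023,"y":-0.02},{"x":0.023,"y":-0.02},{},{},{"z":0.02},{"z":0.02},{},{}])

```text
time: 24.43
eef_pos: [0.4588, 0.0293, 0.0747]
ee_rot: [-1.885, -2.511, 0.003]
wrist_force: [1.1, 0.2, 0.1]
gripper_width: 0.0622
gripper_force: 0.0
```

```bash
python3 go.py black:.021
python3 - <<'E'
from h import *;from rig import bot
s=bot.camera("scene");t=bot.camera("top")
cv2.imwrite("pics/f.png",np.hstack([cv2.resize(t["img"][210:340,250:370],None,fx=2.6,fy=2.6),cv2.resize(s["img"][180:310,260:390],None,fx=2.6,fy=2.6)])[:,:,::-1])
E
```

```text
black 0.021 rot [-0.0026 -0.0007 -0.0009] d in now-axes [-0.0008  0.0015  0.0537] d in final axes [-0.0008  0.0013  0.0537]
```

View pics/f.png

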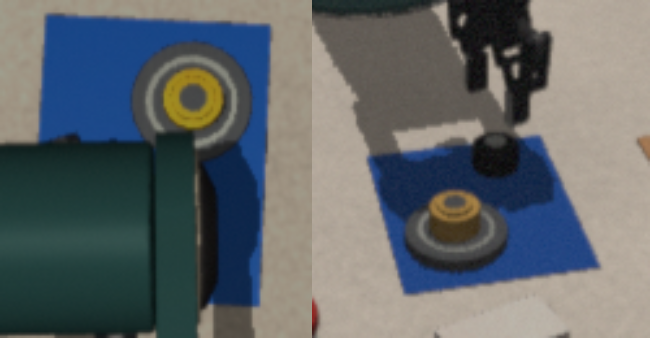

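The brass die sits flat in the middle of the anvil ring, and the gripper is over the black die.

shift_gripper(ticks=[{"x":-0.0008,"y":0.0013,"z":0.01},{"z":0.02},{"z":0.014},{"z":0.007},{},{},{}])

```text
time: 25.12
eef_pos: [0.4611, 0.0293, 0.0255]
ee_rot: [1.885, 2.512, 0.001]
wrist_force: [-0.4, 0.6, 0.1]
gripper_width: 0.062
gripper_force: 0.0
```

shift_gripper(ticks=[{},{},{},{},{},{}], jaw=0.03, grip_n=40)

```text
time: 25.62
eef_pos: [0.4611, 0.0293, 0.0257]
ee_rot: [1.884, 2.512, 0.002]
wrist_force: [-2.2, -0.7, 6.0]
gripper_width: 0.0424
gripper_force: 40.0
```

```bash
python3 - <<'E'
from h import *;from rig import bot
t=bot.camera("top");h=cv2.cvtColor(t["img"],cv2.COLOR_RGB2HSV);H,S,V=[h[...,i].astype(int) for i in range(3)]
e,a=ell((S>120)&(H>18)&(H<34)&(V>80),(300,226,348,274));print(e,onz(t,e[0],.04))
E
```

```text
((323.7525939941406, 247.60516357421875), (23.0554141998291, 23.64652442932129), 10.66993522644043) [ 0.561  -0.0365  0.04  ]
```

shift_gripper(ticks=[{"z":-0.01},{"z":-0.02},{"z":-0.03},{"z":-0.03},{"z":-0.01},{},{}])

```text
time: 26.25
eef_pos: [0.4605, 0.0293, 0.1246]
ee_rot: [1.885, 2.513, 0.001]
wrist_force: [-0.5, -0.4, -0.9]
gripper_width: 0.0426
gripper_force: 40.9
```

```bash
python3 go.py seat:.12 seat:.0277
```

```text
seat 0.12 rot [ 0.0008  0.0002 -0.0004] d in now-axes [-0.292  -0.0865  0.0046] d in final axes [-0.2919 -0.0866  0.0046]
seat 0.0277 rot [ 0.0008  0.0002 -0.0004] d in now-axes [-0.2919 -0.0866  0.0969] d in final axes [-0.2919 -0.0866  0.0969]
```

shift_gripper(ticks=[{"x":-0.02,"y":-0.006},{"x":-0.038,"y":-0.0113},{"x":-0.038,"y":-0.0113},{"x":-0.038,"y":-0.0113},{"x":-0.038,"y":-0.0113},{"x":-0.038,"y":-0.0113},{"x":-0.038,"y":-0.0113},{"x":-0.028,"y":-0.008},{"x":-0.016,"y":-0.005},{}])

```text
time: 27.08
eef_pos: [0.4578, -0.2778, 0.1222]
ee_rot: [-1.887, -2.508, 0.001]
wrist_force: [0.0, -0.8, -1.9]
gripper_width: 0.0422
gripper_force: 40.9
```

shift_gripper(ticks=[{},{}])

```text
time: 27.25
eef_pos: [0.4585, -0.2746, 0.1232]
ee_rot: [-1.884, -2.511, -0.0]
wrist_force: [-0.4, 0.7, -1.0]
gripper_width: 0.0423
gripper_force: 40.9
```

```bash
python3 go.py seat:.0277
```

```text
seat 0.0277 rot [-0.0012 -0.0017 -0.0004] d in now-axes [-0.001   0.0007  0.0955] d in final axes [-0.0008  0.0005  0.0955]
```

shift_gripper(ticks=[{"x":-0.0005,"z":0.01},{"z":0.025},{"z":0.025},{"z":0.015},{"z":0.01},{"z":0.005},{"z":0.002},{"z":0.001},{},{}])

```text
time: 28.08
eef_pos: [0.4594, -0.276, 0.0324]
ee_rot: [1.884, 2.512, 0.0]
wrist_force: [0.7, 0.2, -1.1]
gripper_width: 0.0421
gripper_force: 40.9
```

shift_gripper(ticks=[{"z":0.001},{"z":0.0005},{}])

```text
time: 28.33
eef_pos: [0.4591, -0.2759, 0.0302]
ee_rot: [1.885, 2.513, -0.0]
wrist_force: [-0.5, 0.5, -1.4]
gripper_width: 0.0426
gripper_force: 40.9
```

shift_gripper(ticks=[{"z":0.001},{"z":0.001},{"z":0.0008},{},{}])

```text
time: 28.75
eef_pos: [0.4591, -0.2759, 0.0277]
ee_rot: [1.885, 2.513, -0.0]
wrist_force: [-4.0, 2.4, 7.5]
gripper_width: 0.0423
gripper_force: 41.7
```

```bash
sed -i 's/ca=(.5150,.3145),cb=(.5100,.2145)/ca=(.5156,.3153),cb=(.5106,.2157)/' go.py
```

shift_gripper(ticks=[{},{},{},{},{"z":-0.02},{"z":-0.03},{"z":-0.04},{"z":-0.04},{"z":-0.03},{}], jaw=0.062)

```text
time: 29.58
eef_pos: [0.4606, -0.2768, 0.1943]
ee_rot: [1.88, 2.506, 0.001]
wrist_force: [0.6, -0.9, 0.5]
gripper_width: 0.0622
gripper_force: 0.0
```

shift_gripper(ticks=[{},{}])

```text
time: 29.75
eef_pos: [0.4588, -0.2757, 0.1864]
ee_rot: [-1.885, -2.513, 0.0]
wrist_force: [1.0, 0.2, -0.7]
gripper_width: 0.0621
gripper_force: 0.0
```

```bash
python3 go.py ca:.19 cb:.19
```

```text
ca 0.19 rot [-0.0005 -0.0005 -0.0004] d in now-axes [ 0.5515  0.2199 -0.0034] d in final axes [ 0.5514  0.2201 -0.0036]
cb 0.19 rot [-0.0005 -0.0005 -0.0004] d in now-axes [ 0.4573  0.1872 -0.0035] d in final axes [ 0.4572  0.1874 -0.0036]
```

shift_gripper(ticks=[{"x":0.02,"y":0.008},{"x":0.0365,"y":0.01455},{"x":0.0365,"y":0.01455},{"x":0.0365,"y":0.01455},{"x":0.0365,"y":0.01455},{"x":0.0365,"y":0.01455},{"x":0.0365,"y":0.01455},{"x":0.0365,"y":0.01455},{"x":0.0365,"y":0.01455},{"x":0.0365,"y":0.01455}], jaw=0.085)

```text
time: 30.58
eef_pos: [0.4941, 0.0996, 0.1855]
ee_rot: [-1.884, -2.512, 0.002]
wrist_force: [1.3, -0.7, 0.7]
gripper_width: 0.0849
gripper_force: 0.0
```

shift_gripper(ticks=[{"x":0.0365,"y":0.01455},{"x":0.0365,"y":0.01455},{"x":0.0365,"y":0.01455},{"x":0.0365,"y":0.01455},{"x":0.0365,"y":0.01455},{"x":0.02,"y":0.008},{},{},{}])

```text
time: 31.33
eef_pos: [0.5154, 0.314, 0.1858]
ee_rot: [-1.885, -2.513, 0.003]
wrist_force: [-0.1, -0.2, 0.1]
gripper_width: 0.0847
gripper_force: 0.0
```

```bash
python3 go.py ca:.0738
python3 - <<'E'
from h import *;from rig import bot
t=bot.camera("top");s=bot.camera("scene")
cv2.imwrite("pics/g.png",np.hstack([cv2.resize(t["img"][250:360,400:510],None,fx=3,fy=3),cv2.resize(s["img"][180:290,150:260],None,fx=3,fy=3)])[:,:,::-1])
E
```

```text
ca 0.0738 rot [-0.0021  0.0007 -0.0003] d in now-axes [0.0012 0.0008 0.112 ] d in final axes [0.0012 0.0006 0.112 ]
```

View pics/g.png

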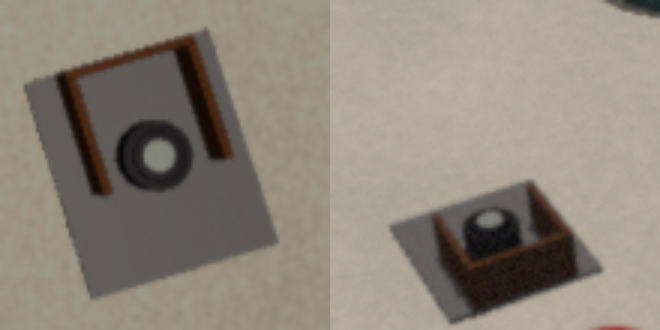

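The black die lies flat in the seat with its rim at about pixel (452.2,301.5). The brass die was at (452.3,301.7), so it is in the same place. Now I'll pick up the tin.

shift_gripper(ticks=[{"x":0.0012,"y":0.0006,"z":0.01},{"z":0.03},{"z":0.03},{"z":0.025},{"z":0.012},{"z":0.004},{},{}])

```text
time: 32.1
eef_pos: [0.5166, 0.3161, 0.0776]
ee_rot: [1.885, 2.512, 0.002]
wrist_force: [0.0, -0.3, 0.2]
gripper_width: 0.085
gripper_force: 0.0
```

shift_gripper(ticks=[{},{},{},{},{},{},{},{}], jaw=0.03, grip_n=40)

```text
time: 32.77
eef_pos: [0.5163, 0.3162, 0.0774]
ee_rot: [1.885, 2.513, 0.002]
wrist_force: [-2.3, -0.6, 7.1]
gripper_width: 0.0473
gripper_force: 40.3
```

shift_gripper(ticks=[{"z":-0.01},{"z":-0.02},{"z":-0.03},{"z":-0.03},{"z":-0.03},{"z":-0.02},{},{}])

```text
time: 33.43
eef_pos: [0.5162, 0.3161, 0.2176]
ee_rot: [1.885, 2.512, 0.003]
wrist_force: [-0.1, -0.4, -1.9]
gripper_width: 0.047
gripper_force: 41.5
```

```bash
python3 go.py tin:.2 tin:.074
```

```text
tin 0.2 rot [ 0.0021 -0.0005 -0.0004] d in now-axes [-0.5198 -0.2684  0.0168] d in final axes [-0.5197 -0.2686  0.0176]
tin 0.074 rot [ 0.0021 -0.0005 -0.0004] d in now-axes [-0.5199 -0.2687  0.1428] d in final axes [-0.5197 -0.2686  0.1436]
```

shift_gripper(ticks=[{"x":-0.018,"y":-0.009},{"x":-0.0345,"y":-0.0178},{"x":-0.0345,"y":-0.0178},{"x":-0.0345,"y":-0.0178},{"x":-0.0345,"y":-0.0178},{"x":-0.0345,"y":-0.0178},{"x":-0.0345,"y":-0.0178},{"x":-0.0345,"y":-0.0178},{"x":-0.0345,"y":-0.0178},{"x":-0.0345,"y":-0.0178}])

```text
time: 34.27
eef_pos: [0.4442, -0.0482, 0.2149]
ee_rot: [-1.884, -2.512, 0.001]
wrist_force: [0.7, 0.3, -1.4]
gripper_width: 0.0467
gripper_force: 41.7
```

shift_gripper(ticks=[{"x":-0.0345,"y":-0.0178},{"x":-0.0345,"y":-0.0178},{"x":-0.0345,"y":-0.0178},{"x":-0.0345,"y":-0.0178},{"x":-0.0345,"y":-0.0178},{"x":-0.02,"y":-0.01},{},{},{},{}])

```text
time: 35.1
eef_pos: [0.4044, -0.2583, 0.2157]
ee_rot: [-1.883, -2.513, -0.0]
wrist_force: [-0.1, 0.0, -1.3]
gripper_width: 0.0471
gripper_force: 41.6
```

```bash
python3 go.py tin:.0774
```

```text
tin 0.0774 rot [-0.0003 -0.0007  0.0006] d in now-axes [ 0.0003 -0.0003  0.1383] d in final axes [ 0.0004 -0.0003  0.1383]
```

shift_gripper(ticks=[{"z":0.01},{"z":0.03},{"z":0.03},{"z":0.03},{"z":0.02},{"z":0.01},{"z":0.004},{"z":0.001},{},{}])

```text
time: 35.93
eef_pos: [0.4049, -0.2595, 0.0826]
ee_rot: [1.884, 2.512, 0.0]
wrist_force: [-0.3, 0.5, -1.8]
gripper_width: 0.0467
gripper_force: 41.6
```

shift_gripper(ticks=[{"x":0.0008,"z":0.002},{"z":0.001},{"z":0.001},{"z":0.0008},{},{}])

```text
time: 36.43
eef_pos: [0.4043, -0.2588, 0.0773]
ee_rot: [1.885, 2.512, -0.0]
wrist_force: [-3.1, 0.4, 7.2]
gripper_width: 0.0469
gripper_force: 42.4
```

shift_gripper(ticks=[{},{},{},{},{"z":-0.01},{"z":-0.02},{"z":-0.03},{"z":-0.04},{"z":-0.01},{}], jaw=0.085)

```text
time: 37.27
eef_pos: [0.4051, -0.2592, 0.191]
ee_rot: [1.882, 2.508, 0.0]
wrist_force: [-0.0, 0.7, -0.1]
gripper_width: 0.0851
gripper_force: 0.0
```

shift_gripper(ticks=[{},{}])

```text
time: 37.43
eef_pos: [0.4038, -0.2583, 0.1858]
ee_rot: [-1.885, -2.512, 0.0]
wrist_force: [1.1, 1.0, -1.6]
gripper_width: 0.0852
gripper_force: 0.0
```

```bash
python3 go.py cb:.19
```

```text
cb 0.19 rot [-0.0005 -0.0007 -0.0004] d in now-axes [ 0.4252  0.2351 -0.0041] d in final axes [ 0.4251  0.2353 -0.0042]
```

shift_gripper(ticks=[{"x":0.018,"y":0.01},{"x":0.035,"y":0.0194},{"x":0.035,"y":0.0194},{"x":0.035,"y":0.0194},{"x":0.035,"y":0.0194},{"x":0.035,"y":0.0194},{"x":0.035,"y":0.0194},{"x":0.035,"y":0.0194},{"x":0.035,"y":0.0194},{"x":0.035,"y":0.0194}])

```text
time: 38.27
eef_pos: [0.4876, 0.115, 0.1853]
ee_rot: [-1.884, -2.513, 0.002]
wrist_force: [1.0, -0.7, 0.0]
gripper_width: 0.0851
gripper_force: 0.0
```

shift_gripper(ticks=[{"x":0.035,"y":0.0194},{"x":0.035,"y":0.0194},{"x":0.02,"y":0.011},{"x":0.01,"y":0.006},{},{},{}])

```text
time: 38.85
eef_pos: [0.5135, 0.2233, 0.186]
ee_rot: [-1.886, -2.512, 0.001]
wrist_force: [0.0, 0.0, 0.3]
gripper_width: 0.085
gripper_force: 0.0
```

```bash
python3 go.py cb:.0765
```

```text
cb 0.0765 rot [-0.0008  0.0004 -0.0012] d in now-axes [-0.0064 -0.0048  0.1095] d in final axes [-0.0065 -0.0049  0.1095]
```

shift_gripper(ticks=[{"x":-0.0065,"y":-0.0049},{"z":0.01},{"z":0.03},{"z":0.03},{"z":0.025},{"z":0.012},{"z":0.003},{},{}])

```text
time: 39.6
eef_pos: [0.5115, 0.2169, 0.0778]
ee_rot: [1.885, 2.512, 0.002]
wrist_force: [0.0, 0.4, 0.3]
gripper_width: 0.0849
gripper_force: 0.0
```

```bash
python3 go.py cb:.0765
```

```text
cb 0.0765 rot [ 0.0016 -0.0001 -0.0007] d in now-axes [-0.0009 -0.0011  0.0013] d in final axes [-0.0009 -0.0011  0.0013]
```

shift_gripper(ticks=[{},{},{},{},{},{},{},{}], jaw=0.03, grip_n=40)

```text
time: 40.27
eef_pos: [0.5111, 0.217, 0.0775]
ee_rot: [1.885, 2.513, 0.001]
wrist_force: [-4.3, -1.5, 7.1]
gripper_width: 0.0472
gripper_force: 40.1
```

shift_gripper(ticks=[{"z":-0.01},{"z":-0.02},{"z":-0.03},{"z":-0.03},{"z":-0.03},{"z":-0.02},{},{}])

```text
time: 40.93
eef_pos: [0.511, 0.2169, 0.2175]
ee_rot: [1.884, 2.512, 0.003]
wrist_force: [0.0, -0.6, -2.7]
gripper_width: 0.0472
gripper_force: 41.7
```

```bash
python3 go.py jar:.2
```

```text
jar 0.2 rot [ 0.002  -0.0001 -0.0004] d in now-axes [-0.4905 -0.2341  0.017 ] d in final axes [-0.4904 -0.2342  0.0175]
```

shift_gripper(ticks=[{"x":-0.018,"y":-0.009},{"x":-0.0345,"y":-0.0165},{"x":-0.0345,"y":-0.0165},{"x":-0.0345,"y":-0.0165},{"x":-0.0345,"y":-0.0165},{"x":-0.0345,"y":-0.0165},{"x":-0.0345,"y":-0.0165},{"x":-0.0345,"y":-0.0165},{"x":-0.0345,"y":-0.0165},{"x":-0.0345,"y":-0.0165}])

```text
time: 41.77
eef_pos: [0.4503, -0.1441, 0.2148]
ee_rot: [-1.884, -2.512, 0.001]
wrist_force: [1.1, -0.1, -2.2]
gripper_width: 0.0468
gripper_force: 41.8
```

shift_gripper(ticks=[{"x":-0.0345,"y":-0.0165},{"x":-0.0345,"y":-0.0165},{"x":-0.0345,"y":-0.0165},{"x":-0.0345,"y":-0.0165},{"x":-0.02,"y":-0.009},{},{},{}])

```text
time: 42.43
eef_pos: [0.4235, -0.3147, 0.2151]
ee_rot: [-1.884, -2.511, -0.0]
wrist_force: [-0.1, -0.0, -2.0]
gripper_width: 0.0469
gripper_force: 41.8
```

```bash
python3 go.py jar:.0777
```

```text
jar 0.0777 rot [-0.001  -0.0018 -0.0006] d in now-axes [-0.0049 -0.0011  0.1374] d in final axes [-0.0046 -0.0012  0.1374]
```

shift_gripper(ticks=[{"x":-0.0046,"y":-0.0005},{"z":0.01},{"z":0.03},{"z":0.03},{"z":0.03},{"z":0.02},{"z":0.01},{"z":0.003},{},{}])

```text
time: 43.27
eef_pos: [0.4251, -0.32, 0.0847]
ee_rot: [1.884, 2.512, -0.0]
wrist_force: [0.1, 0.8, -2.0]
gripper_width: 0.0466
gripper_force: 41.8
```

```bash
python3 go.py jar:.0775
```

```text
jar 0.0775 rot [ 0.0009  0.0014 -0.0001] d in now-axes [ 0.0009 -0.0013  0.0072] d in final axes [ 0.0009 -0.0013  0.0072]
```

shift_gripper(ticks=[{"x":0.0004,"y":-0.001,"z":0.003},{"z":0.0015},{"z":0.001},{"z":0.001},{"z":0.0005},{},{}])

```text
time: 43.85
eef_pos: [0.4237, -0.3201, 0.0775]
ee_rot: [1.885, 2.512, -0.001]
wrist_force: [-3.9, -0.0, 5.5]
gripper_width: 0.047
gripper_force: 42.7
```

I'll release the jar, raise the arm and swing it clear for a look.

shift_gripper(ticks=[{},{},{},{},{"z":-0.01},{"z":-0.02},{"z":-0.03},{"z":-0.04},{"z":-0.03},{}], jaw=0.085)

```text
time: 44.68
eef_pos: [0.4248, -0.3208, 0.2143]
ee_rot: [1.88, 2.506, -0.001]
wrist_force: [0.3, -0.3, 1.0]
gripper_width: 0.0848
gripper_force: 0.0
```

shift_gripper(ticks=[{"x":0.02,"y":0.01},{"x":0.035,"y":0.015},{"x":0.035,"y":0.015},{"x":0.035,"y":0.015},{"x":0.035,"y":0.015},{"x":0.035,"y":0.015},{"x":0.035,"y":0.015},{"x":0.035,"y":0.015},{"x":0.035,"y":0.015},{"x":0.035,"y":0.015}])

```text
time: 45.52
eef_pos: [0.4687, 0.0444, 0.2074]
ee_rot: [1.885, 2.512, 0.001]
wrist_force: [0.7, -0.7, 0.2]
gripper_width: 0.0851
gripper_force: 0.0
```

shift_gripper(ticks=[{"x":0.035,"y":0.015},{"x":0.035,"y":0.015},{"x":0.035,"y":0.015},{"x":0.035,"y":0.015},{"x":0.02,"y":0.01},{},{},{}])

```text
time: 46.18
eef_pos: [0.4913, 0.2153, 0.2067]
ee_rot: [1.885, 2.513, -0.0]
wrist_force: [-0.0, -0.9, -0.2]
gripper_width: 0.0849
gripper_force: 0.0
```

```bash
python3 - <<'E'
from h import *;from rig import bot
t=bot.camera("top");s=bot.camera("scene")
cv2.imwrite("pics/k.png",cv2.resize(t["img"][255:355,400:510],None,fx=7,fy=6,interpolation=cv2.INTER_CUBIC)[:,:,::-1])
cv2.imwrite("pics/l.png",s["img"][:,:,::-1])
E
```

```text
(no output)
```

View pics/k.png

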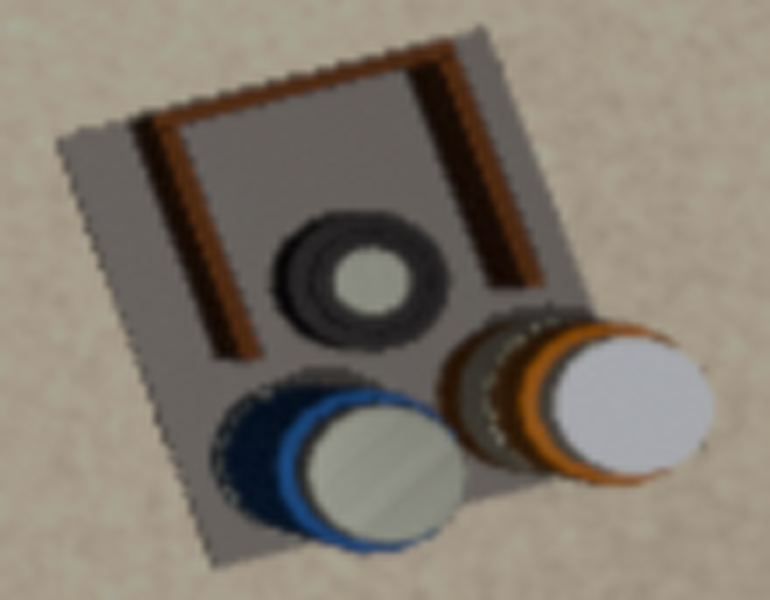

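View pics/l.png

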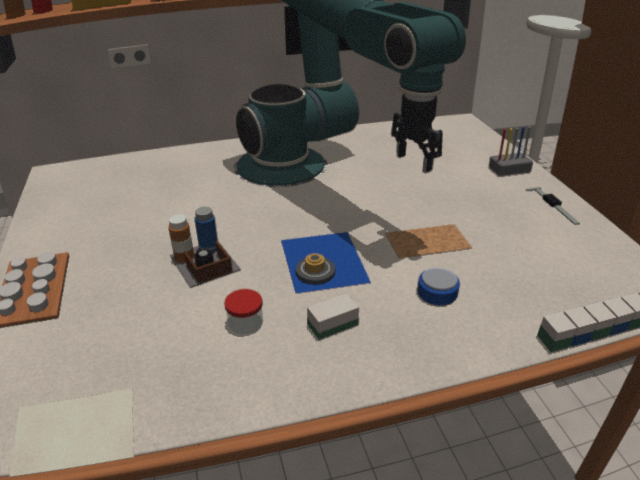

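The tin cap is at crop (385,474), against (380,473) at the start, and the jar cap is at (633,404), against (629,402). Both are within about 1–2 mm. The black die is in the seat, the brass die is on the anvil at (316,265), the bystanders have not moved and the robot is clear.

```bash
python3 -c "
from rig import bot
print(bot.job_done())"
```

```text
the job is handed in; nothing more can be done
None
```

I handed the job in at about 46 s with the dies swapped and the tin and jar back within about 2 mm of where they started, as measured in the last pictures; the hand-in gave no verdict.

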